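Seal the bauble tub and shut its vent

ROBOT

A 6-joint arm with a two-finger parallel gripper is mounted at the origin on the work surface. World frame = base frame: x ahead of the robot, y to its left, z up, the work surface at z = 0. Lengths are in mm, angles in degrees, forces in N, time in s.
With the tool pointing down it reaches from about 300 to 850 mm from the base axis. Payload 5.4 kg.
Tool frame: the origin (TCP) lies midway between the tips of the shut fingers; the grasp point (between the pads) lies 19 mm behind it; x points along the fingers, y is the direction in which the jaws open and shut, and the axes are right-handed (so a half turn about x gives the same grasp; the last joint's range is limited). The gripper opens to 85 mm and grips with 20 to 120 N. Pads are 22 mm wide; open, the fingers measure 114 mm over their backs; the gripper's body (76 mm by 85 mm) begins 54 mm behind the grasp point. The pads swing forward as they close: fully open they stand 13 mm farther back than shut.
Start: joints at [62.848, 9.076, 91.501, -0, 79.423, -12.038], TCP at [149.943, 555.089, 231.299] pointing down, gripper open.
Joint ranges: [-166.64, 166.64], [-54.1, 131.32], [10.49, 154.53], [-73.88, 253.88], [9.74, 151.15], [-171.62, 171.62]. Speed limits (degrees/s): [147.25, 147.25, 180, 180, 180, 180].

INTERFACE

Orientations are given as a 3x3 rotation matrix whose columns are the frame's x, y, z axes.
In Python, from plant import state, camera, order gives the robot as it stands.
- The arm moves only by the tool apply_moves, never from a script. Its argument "commands" is a list of rows, each a list of 6 numbers: the shift along the tool's x, y, z in m, then the turn, a rotation vector about the tool's x, y, z in degrees. A call has 1 to 10 rows; each row is the pose to reach, as a shift and turn from the pose commanded when the call began, along the tool's axes at that moment; what a row does not reach only later rows make up. A row lasts 1/8 s, in which the tool goes at most 62.5 mm and 10.7 degrees, less where a joint would pass 70% of its speed; a pose out of reach is approached as far as the arm can. A call with a gripper value outside its range is refused whole. "claw" is the finger opening in m, from 0 to 0.0854, set as the call begins (left out, the last holds). The fingers move at their own pace and stop on an object; "force" is the grip in N (left out, the last holds). Time passes only in rows, so rows that repeat a pose let the fingers close. It gives the time, the measured TCP pose, the force and the opening at its end, in the units of the state.
- state(): the state, without advancing time (a new reading comes with each control period).
- camera(name): name is "scene" or "top" or "wrist"; returns a dict with "pixels" (400x640x3 uint8, red, green, blue), "range_z" (400x640 float32, mm along the optical axis (not along the pixel's ray), 0 where there is no reading), "fov_y" (degrees; the focal length in pixels is half the picture's height over the tangent of half this angle, whatever the lens; pixels are square), "cx", "cy" (the principal point, pixels), "pose" (4x4, takes a point from camera to world coordinates). Camera axes: x right, y up, looking along -z (the intrinsics and any distortion apply to the point x, -y, -z); pixel columns grow to the right and rows downward; lengths in mm; the calibration is good to about 2 mm. A picture is of the moment at which its call begins.
- order.close_job(): hands the job in, once; it reports no verdict.
The state is a dict: "time": time; "joints": joint angles; "joint_vel": joint speeds; "joint_efforts": joint torques, N m; "tcp_pos": TCP position; "tool_rot": TCP orientation; "force": force on the tool from outside, world axes, zero at the start; "torque": the same for the moment, N m; "finger_gap": opening from 0.0 (shut) to 1.0 (fully open).
Only numpy, scipy, OpenCV 4.12 (cv2) and the standard library are available. Lean on these libraries where they do the work, as an engineer would, in place of code of your own. Each camera call takes 0.05 s, during which the arm holds its last target.

TASK

Seal the bauble tub for the year: with the vent still open, press the green lid down point by point round its edge until it is fully home on its gasket all the way round, never leaning hard (over 40 N) on its middle, where the vent would crack. Then press the orange tab down and, keeping it down, slide the vent cover fully shut, and let go so that the tab pops up and locks. Leave the other things on the bench where they are.

Things in the scene. Friction and masses are not known exactly. Their poses are not given: they have to be found in the camera images.
- tub: Clear tub of baubles, fixed to the bench: body 160 x 120 mm, widening to a yellow rim 186 x 146 mm whose top is 105 mm above the origin; white ledge 200 x 160 mm under the rim. Origin: centre of the underside; z up, x along the long side. A black rubber gasket in six stretches, right under press0..press5, stands 4 to 8 mm proud of the rim; each sinks under about 10 N and stays where pushed.
- lid: Green rigid loose lid, 200 (x) x 160 (y) mm, about 0.4 kg: panel 6 mm thick, 12 mm skirt with 3 mm play round the rim. Origin: centre of the panel's underside (105 mm above the bench when home; the skirt then hides the yellow rim); x the same way as the tub's. It rocks over a proud stretch: press corners first, then middles. Two white rails along x at y = -29 and 29 mm, 116 mm long, 9 mm high.
- vent (a joint): White vent cover, 68 (x) x 52 (y) mm, sliding between the rails along the lid's +x: 0 = fully open (centred at x = -20 mm of the lid, black grille bare), 0.040 m = fully shut (centred at x = +20 mm, grille covered). Friction 1.5 N. A catch holds it open (within 3 mm) and shut (past 37 mm) unless the tab is held down.
- tab (a joint): Orange release tab that rides on the vent cover: 0 = up, grows as it is pressed straight down, to 0.0055 m (spring: 2 N at the top, 5 N at the bottom). The cover is free while the tab is down by more than 3.5 mm; between the two ends the catch keeps it down, and at the shut end it pops up once released.
- tab_top (a point): Centre of the orange tab's flat top, over the vent cover's centre; 15 mm above the lid's top face with the tab up. Axes as the lid's. The flat reaches 20 mm either way along x and 18 mm along y; at its +x end stands a cross ridge, 5 mm thick and 9 mm higher than the flat, which a fingertip can push along +x.
- white_box: Bystander: small white carton with a red band, 95 x 45 x 40 mm, loose, beside the tub. Origin: centre of its underside.
- red_box: Bystander: red carton with a gold band, 80 x 80 x 60 mm, loose. Origin: centre of its underside.
- house: Bystander: ceramic ornament house, 60 x 55 x 78 mm, white with a red roof, loose, beside the tub. Origin: centre of its underside.
- tree: Bystander: green ornament tree, 68 mm wide, 100 mm high, loose. Origin: centre of its underside.
- jar: Bystander: jar with a brass cap, 72 mm wide, 100 mm high, loose. Origin: centre of its underside.
- tape: Bystander: cardboard ring, 96 mm wide, 45 mm high, loose. Origin: centre of its underside.
- brush: Bystander: blue brush lying on the bench, loose. Origin: on its underside.
- press0 (a point): Pale round dot (16 mm wide) on the lid's top face at x = 80, y = 66 mm of the lid, right over a stretch of gasket; 6 mm above the lid's underside, so 111 mm above the bench when the lid is home there.
- press1 (a point): Pale round dot (16 mm wide) on the lid's top face at x = 0, y = 66 mm of the lid, right over a stretch of gasket; 6 mm above the lid's underside, so 111 mm above the bench when the lid is home there.
- press2 (a point): Pale round dot (16 mm wide) on the lid's top face at x = -80, y = 66 mm of the lid, right over a stretch of gasket; 6 mm above the lid's underside, so 111 mm above the bench when the lid is home there.
- press3 (a point): Pale round dot (16 mm wide) on the lid's top face at x = -80, y = -66 mm of the lid, right over a stretch of gasket; 6 mm above the lid's underside, so 111 mm above the bench when the lid is home there.
- press4 (a point): Pale round dot (16 mm wide) on the lid's top face at x = 0, y = -66 mm of the lid, right over a stretch of gasket; 6 mm above the lid's underside, so 111 mm above the bench when the lid is home there.
- press5 (a point): Pale round dot (16 mm wide) on the lid's top face at x = 80, y = -66 mm of the lid, right over a stretch of gasket; 6 mm above the lid's underside, so 111 mm above the bench when the lid is home there.

How it is judged (in metres and radians):
On the way, in this order (a step that is already met when the one before it is completed fails the run):
1. the lid is fully home all the way round while the vent is still open (z of each of press0, press1, press2, press3, press4, press5 in the frame of tub below 0.113 m and value of joint vent below 0.008 m), for 0.2 s.
2. the vent cover is slid shut and its tab has popped up (value of joint vent above 0.036 m and value of joint tab below 0.002 m), for 0.2 s.
At the end, for the whole second after the job is handed in: All six press points of the lid are within 2 mm of their fully seated height over the tub's rim, the vent cover is shut (at least 36 of its 40 mm), the tab is up again (less than 2 mm down) and the lid lies still (all of step 2 and z of each of press0, press1, press2, press3, press4, press5 in the frame of tub below 0.113 m and linear speed of lid below 0.01 m/s); the robot touches nothing.
It fails at once if more than 40 N is put on the middle of the lid (within 60 mm of its centre along its length and 45 mm across), where the vent is (contact force between the fingers and lid above 40 N and x of the grasp point in the frame of lid between -0.06 and 0.06 m and y of the grasp point in the frame of lid between -0.045 and 0.045 m).
It fails at once if a bystander on the bench is moved by more than 30 mm (distance of any of white_box, red_box, house, tree, jar, tape, brush from where it was at the start of the episode above 0.03 m).
It also fails if it takes over 58 s, if anything falls off the work surface, if the arm or the gripper's body presses on something with over 40 N, if the wrist force passes 120 N, or if a joint passes its speed limit or range.

## Working session

There is one attempt and no reset: what is moved stays moved. The work goes in short steps, Python scripts to look and compute and a tool call to move; the robot and the scene stay as the last step left them, time stands still between calls to the robot, and variables do not carry over. Pictures are saved under pics/ and viewed, and the job is handed in when it is done.

Besides the shell and the picture viewer there is one more tool, called after "Emit:" as name(argument=value, ...) on one line, values as JSON. apply_moves: Moves the arm, as the interface text tells. Its arguments: {"type":"object","properties":{"commands":{"type":"array","items":{"type":"array","items":{"type":"number"}}},"claw":{"type":"number"},"force":{"type":"number"}},"required":["commands"]}

```bash
ls; mkdir -p pics; python3 - <<'E'
from plant import state,camera
import cv2,pickle
s=state();print(s)
for n in ["scene","top","wrist"]:
    c=camera(n);pickle.dump(c,open(n+'.pkl','wb'))
    cv2.imwrite(f'pics/{n}0.png',c['pixels'][:,:,::-1]);print(n,c['fov_y'],c['cx'],c['cy'],c['pose'].round(3).tolist(),[k for k in c])
E
```

```text
pics
{'time': 0.0, 'joints': array([ 6.28480624e+01,  9.11525419e+00,  9.15757870e+01,  2.13660910e-03,
        7.94237154e+01, -1.20368232e+01]), 'joint_vel': array([ 0.06366019,  0.01400901,  0.00556441, -0.00675626,  0.02197566,
       -0.04161324]), 'joint_efforts': array([-2.33442115e-03, -3.96008456e+01, -3.31427550e+01, -5.06725719e-04,
        8.64048052e-03, -2.29574363e-05]), 'tcp_pos': array([149.64180869, 554.53373209, 230.25980157]), 'tool_rot': array([[-9.46634836e-04,  2.60764907e-01,  9.65401868e-01],
       [-1.76543199e-03,  9.65400360e-01, -2.60766231e-01],
       [-9.99997994e-01, -1.95120174e-03, -4.53518904e-04]]), 'force': array([-0.82811061,  0.16917556,  0.93967346]), 'torque': array([ 0.01294961, -0.00624237, -0.00571868]), 'finger_gap': 0.9988957944905055}
scene 42.45091371132658 325.96754550549826 193.7341932126473 [[0.8, -0.347, 0.489, 1419.461], [0.6, 0.441, -0.668, -1160.466], [0.016, 0.828, 0.561, 1076.23], [0.0, 0.0, 0.0, 1.0]] ['pixels', 'range_z', 'fov_y', 'cx', 'cy', 'pose']
top 43.06286831885514 320.1933731101814 206.3527780200841 [[0.028, 0.983, -0.179, 308.996], [-1.0, 0.03, 0.006, -25.392], [0.011, 0.179, 0.984, 1771.546], [0.0, 0.0, 0.0, 1.0]] ['pixels', 'range_z', 'fov_y', 'cx', 'cy', 'pose']
wrist 67.10907823014084 319.2980484550972 197.99511596574735 [[0.262, -0.919, -0.296, 73.783], [0.965, 0.249, 0.081, 575.453], [-0.001, -0.307, 0.952, 374.209], [0.0, 0.0, 0.0, 1.0]] ['pixels', 'range_z', 'fov_y', 'cx', 'cy', 'pose']
```

View pics/scene0.png

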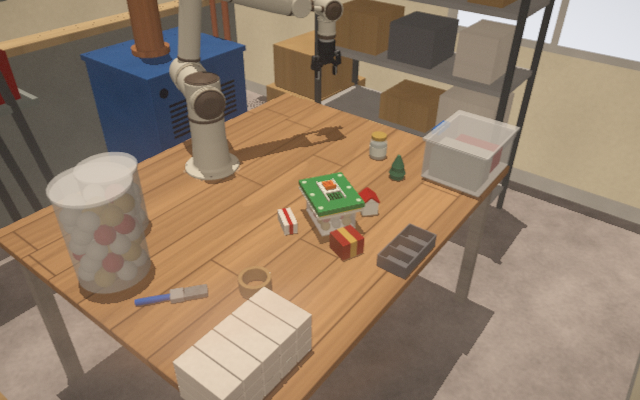

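View pics/top0.png

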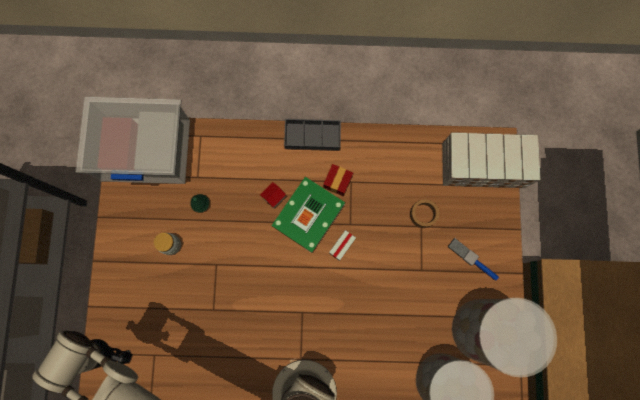

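View pics/wrist0.png

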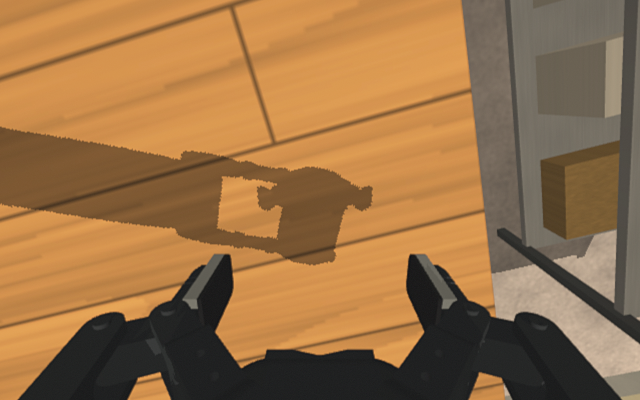

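```bash
cat > h.py <<'E'
import numpy as np,cv2,pickle
def foc(c): return 200/np.tan(np.radians(c['fov_y']/2))
def deproj(c,u,v,z=None):
    u=np.asarray(u,float);v=np.asarray(v,float);f=foc(c)
    if z is None: z=c['range_z'][v.astype(int),u.astype(int)]
    P=np.stack([(u-c['cx'])/f*z,-(v-c['cy'])/f*z,-z,np.ones_like(z)],-1)
    return (P@c['pose'].T)[...,:3]
def proj(c,P):
    P=np.atleast_2d(P);q=(np.c_[P,np.ones(len(P))]@np.linalg.inv(c['pose']).T)
    f=foc(c);return np.c_[c['cx']+f*q[:,0]/-q[:,2],c['cy']-f*q[:,1]/-q[:,2]]
def onplane(c,u,v,h):
    a=deproj(c,u,v,np.full(np.shape(u),100.));o=c['pose'][:3,3];d=a-o
    return o+d*((h-o[2])/d[...,2])[...,None]
E
python3 - <<'E'
from h import *
for n,(x,y,w,hh) in {'scene':(270,160,120,110),'top':(250,155,120,110)}.items():
    c=pickle.load(open(n+'.pkl','rb'))
    im=c['pixels'][y:y+hh,x:x+w,::-1];cv2.imwrite(f'pics/{n}c0.png',cv2.resize(im,None,fx=5,fy=5,interpolation=cv2.INTER_CUBIC))
    p=c['pixels'].astype(int);m=(p[...,1]>p[...,0]*1.6)&(p[...,1]>p[...,2]*1.5)&(p[...,1]>60)
    m[:y]=0;m[y+hh:]=0;m[:,:x]=0;m[:,x+w:]=0
    v,u=np.nonzero(m);P=deproj(c,u,v);print(n,len(u),np.median(P,0),P.min(0),P.max(0))
    k=P[:,2]>85;P=P[k]
    A=np.c_[P[:,:2]-P[:,:2].mean(0),np.ones(len(P))];print('plane',np.linalg.lstsq(A,P[:,2],rcond=None)[0])
    r=cv2.minAreaRect(P[:,:2].astype(np.float32));print(r)
E
```

```text
scene 950 [597.40603602 -17.10090438 119.67984219] [  467.69553252 -1160.46591603   111.17944274] [1419.46115965  117.12451588 1076.23007436]
plane [  0.19168263  -0.40632338 122.66378157]
((1003.7987670898438, -502.908203125), (203.7733612060547, 1542.4351806640625), 39.82408142089844)
top 2122 [ 5.86944918e+02 -5.71868291e-01  1.17919475e+02] [ 308.99645656 -111.09585932  106.64893106] [ 709.13343594  121.58685186 1771.54574687]
plane [-2.60161272e-01 -8.65972434e-02  1.21017598e+02]
((516.4783325195312, 23.29547119140625), (204.0153350830078, 374.2384033203125), 74.60905456542969)
```

```bash
sleep 0
```

```text
(no output)
```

View pics/topc0.png

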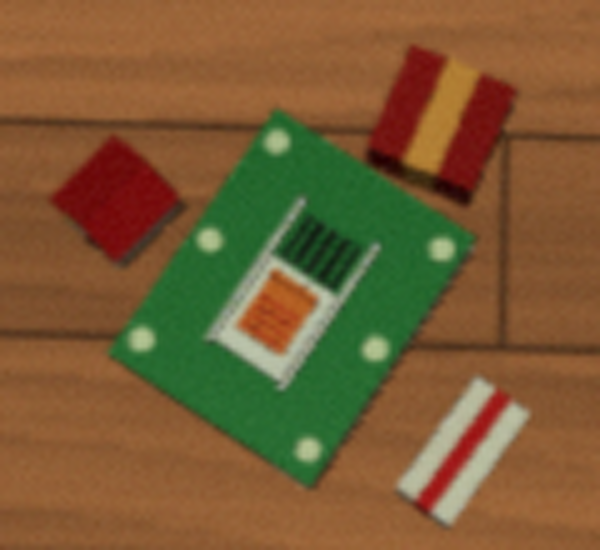

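View pics/scenec0.png

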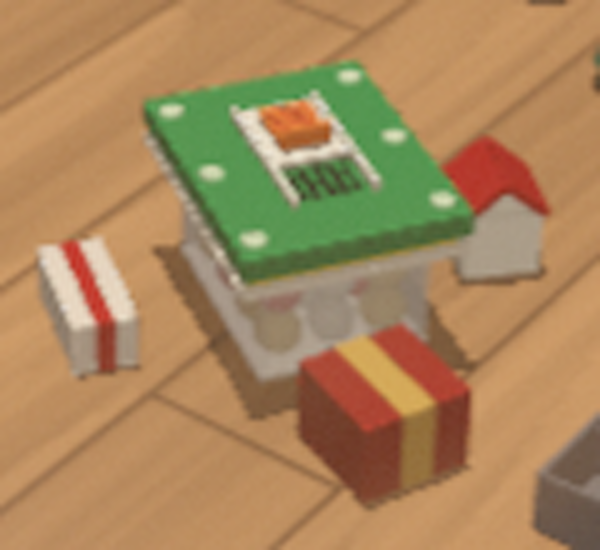

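```bash
python3 - <<'E'
from h import *
for n,(x,y,w,hh) in {'scene':(270,160,120,110),'top':(250,155,120,110)}.items():
    c=pickle.load(open(n+'.pkl','rb'))
    p=c['pixels'].astype(int);m=(p[...,1]>p[...,0]*1.6)&(p[...,1]>p[...,2]*1.5)&(p[...,1]>60)&(c['range_z']>0)
    m[:y]=0;m[y+hh:]=0;m[:,:x]=0;m[:,x+w:]=0
    v,u=np.nonzero(m);P=deproj(c,u,v)
    k=abs(P[:,2]-np.median(P[:,2]))<12;P=P[k];print(n,(~k).sum(),len(P),np.median(P,0))
    A=np.c_[P[:,:2]-P[:,:2].mean(0),np.ones(len(P))];print('plane',np.linalg.lstsq(A,P[:,2],rcond=None)[0])
    r=cv2.minAreaRect(P[:,:2].astype(np.float32));print(r)
    b=(p.min(-1)>150)&m.any();b[:y]=0;b[y+hh:]=0;b[:,:x]=0;b[:,x+w:]=0
    N,l,st,ce=cv2.connectedComponentsWithStats(b.astype(np.uint8))
    for i in range(1,N):
        print(st[i,4],ce[i].round(1),deproj(c,ce[i][0],ce[i][1]).round(1),onplane(c,ce[i][0],ce[i][1],117).round(1))
E
```

```text
scene 0 947 [597.04659365 -16.77386923 119.66954776]
plane [-4.09514706e-03 -9.28387062e-04  1.19642980e+02]
((585.6575317382812, 1.5766448974609375), (158.90960693359375, 199.36444091796875), 58.73368835449219)
6 [339.5 174.7] [550.  104.4 118. ] [549.1 105.7 117. ]
123 [329.2 188.4] [583.6  -2.1 129.4] [572.7  13.  117. ]
7 [303.7 181.6] [482.2 -11.4 120.7] [478.6  -6.9 117. ]
7 [348.3 186.6] [617.8  60.8 118.2] [616.8  62.3 117. ]
7 [311.6 193.9] [549.6 -53.7 120.8] [546.2 -49.3 117. ]
6 [358.  199.5] [685.1  20.  116. ] [685.8  18.8 117. ]
8 [320.5 207.5] [618.2 -94.9 119. ] [616.5 -92.7 117. ]
82 [282.6 217.1] [ 486.4 -130.1   40.9] [ 554.9 -205.9  117. ]
83 [291.3 215.6] [ 500.9 -102.    37.3] [ 571.3 -183.2  117. ]
2 [313.5 210. ] [587.3 -91.4  93.3] [ 607.3 -117.2  117. ]
2 [316.5 215. ] [ 613.3 -109.1   95.3] [ 631.1 -132.3  117. ]
top 0 2118 [ 5.87282406e+02 -2.61131270e-01  1.17910330e+02]
plane [-3.64344786e-03  2.23279846e-03  1.17900454e+02]
((585.1070556640625, 3.4156341552734375), (159.18621826171875, 199.0007781982422), 57.94096755981445)
2 [303.5 207.5] [603.5  19.4 124.4] [604.8  19.6 117. ]
2 [301.5 210.5] [593.4  25.7 123.5] [594.5  25.9 117. ]
2 [299.5 213.5] [582.5  31.7 127.7] [584.2  32.1 117. ]
75 [303.7 222.8] [551.9  16.9 128.6] [553.6  17.2 117. ]
65 [338.4 242.2] [ 502.5 -102.5   30.1] [492.8 -98.7 117. ]
71 [345.5 247.4] [ 484.1 -126.7   42.3] [ 476.5 -122.3  117. ]
```

Emit:
apply_moves(commands=[[-0.059,-0.041,0.053,2,0,0],[-0.059,-0.082,0.105,4,0,0],[-0.059,-0.122,0.158,6,0,0],[-0.059,-0.163,0.21,8,0,0],[-0.059,-0.204,0.263,10,0,0],[-0.059,-0.245,0.315,12,0,0],[-0.059,-0.286,0.368,14,0,0],[-0.059,-0.326,0.42,16,0,0],[-0.059,-0.367,0.473,16.7,0,0],[-0.059,-0.408,0.526,16.7,0,0]], claw=0, force=60)

```text
time: 1.4
tcp_pos: [517.3, 68.1, 290.1]
tool_rot: [[-0.0, 0.528, 0.85], [0.0, 0.85, -0.528], [-1.0, 0.0, -0.0]]
force: [1.9, 0.1, 0.3]
finger_gap: -0.0
```

Emit:
apply_moves(commands=[[0,0,0,0,0,0],[0,0,0,0,0,0],[0,0,0,0,0,0]])

```text
time: 1.78
tcp_pos: [515.9, 71.2, 290.3]
tool_rot: [[-0.0, 0.526, 0.851], [0.0, 0.851, -0.526], [-1.0, 0.0, -0.0]]
force: [-0.2, -0.3, 0.5]
finger_gap: -0.001
```

```bash
cat > look.py <<'E'
import sys
from h import *
from plant import state,camera
s=state();print({k:np.round(s[k],3).tolist() for k in ['time','tcp_pos','tool_rot','force','joints','finger_gap']})
c=camera('wrist');pickle.dump(c,open('wrist.pkl','wb'));cv2.imwrite('pics/%s.png'%sys.argv[1],c['pixels'][:,:,::-1])
print(c['pose'].round(3).tolist())
E
python3 look.py w1
```

```text
{'time': 1.775, 'tcp_pos': [515.887, 71.19, 290.295], 'tool_rot': [[-0.0, 0.526, 0.851], [0.0, 0.851, -0.526], [-1.0, 0.0, -0.0]], 'force': [-0.217, -0.318, 0.457], 'joints': [-5.462, -1.038, 95.5, 0.014, 85.548, -63.752], 'finger_gap': -0.001}
[[0.527, -0.809, -0.261, 448.903], [0.85, 0.502, 0.161, 112.634], [0.001, -0.307, 0.952, 434.116], [0.0, 0.0, 0.0, 1.0]]
```

View pics/w1.png

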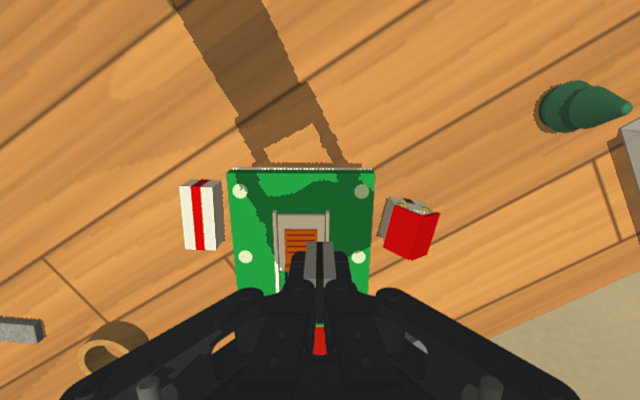

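Emit:
apply_moves(commands=[[0,0,0.05,0,0,0],[0,0,0.1,0,0,0],[0,0,0.15,0,0,0],[0,0,0.15,0,0,0],[0,0,0.15,0,0,0]])

```text
time: 2.45
tcp_pos: [643.6, -7.9, 290.3]
tool_rot: [[-0.001, 0.526, 0.85], [0.0, 0.85, -0.526], [-1.0, 0.0, -0.001]]
force: [0.7, 0.2, -0.1]
finger_gap: -0.001
```

```bash
cp wrist.pkl wrist1.pkl; python3 look.py w2
```

```text
{'time': 2.45, 'tcp_pos': [643.557, -7.921, 290.305], 'tool_rot': [[-0.001, 0.526, 0.85], [0.0, 0.85, -0.526], [-1.0, 0.0, -0.001]], 'force': [0.72, 0.189, -0.093], 'joints': [-11.45, 17.496, 74.988, 0.016, 87.549, -69.71], 'finger_gap': -0.001}
[[0.527, -0.809, -0.261, 576.66], [0.85, 0.502, 0.161, 33.531], [0.001, -0.306, 0.952, 434.125], [0.0, 0.0, 0.0, 1.0]]
```

View pics/w2.png

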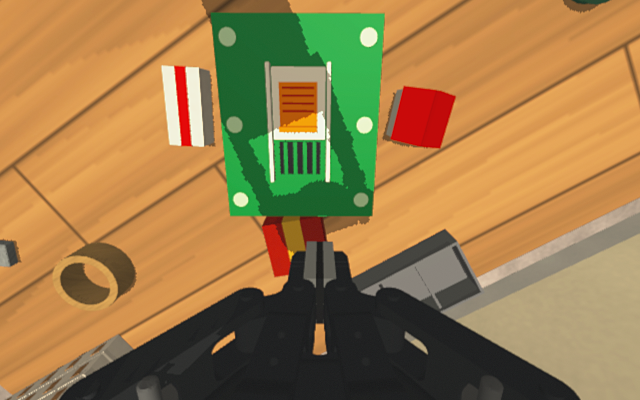

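```bash
python3 - <<'E'
from h import *
L={'press3':(-80,-66),'press2':(-80,66),'press4':(0,-66),'press1':(0,66),'press5':(80,-66),'press0':(80,66)}
G={'wrist':{'press3':(228,37),'press2':(369,37),'press4':(235,125),'press1':(364,125),'press5':(240,200),'press0':(361,200)},
'wrist1':{'press3':(239,191),'press2':(361,191),'press4':(246,257),'press1':(358,257)}}
D={};C={}
for n in G:
    c=C[n]=pickle.load(open(n+'.pkl','rb'));D[n]={}
    hsv=cv2.cvtColor(c['pixels'],cv2.COLOR_RGB2HSV)
    m=(hsv[...,1]<100).astype(np.uint8);_,l,st,ce=cv2.connectedComponentsWithStats(m)
    for k,(u,v) in G[n].items():
        i=l[v,u];
        e=ce[i];D[n][k]=e;q=deproj(c,*np.nonzero(l==i)[::-1])
        print(n,k,i,st[i,4],e.round(1),np.median(q,0).round(1),q[:,2].std().round(1))
def rays(c,e):
    a=deproj(c,e[0],e[1],np.array(100.));o=c['pose'][:3,3];d=a-o;return o,d/np.linalg.norm(d)
for k in G['wrist1']:
    A=0;b=0
    for n in G:
        o,d=rays(C[n],D[n][k]);M=np.eye(3)-np.outer(d,d);A=A+M;b=b+M@o
    print('stereo',k,np.linalg.solve(A,b).round(1))
c=C['wrist'];ks=list(L);obj=np.array([(*L[k],6) for k in ks],float);img=np.array([D['wrist'][k] for k in ks])
f=foc(c);K=np.array([[f,0,c['cx']],[0,f,c['cy']],[0,0,1]])
ok,r,t=cv2.solvePnP(obj,img,K,None);R=c['pose'][:3,:3]@np.diag([1,-1,-1])@cv2.Rodrigues(r)[0]
T=c['pose'][:3,:3]@np.diag([1,-1,-1])@t[:,0]+c['pose'][:3,3]
print(R.round(4),T.round(1));print((cv2.projectPoints(obj,r,t,K,None)[0][:,0]-img).round(2))
print({k:(R@o+T).round(1) for k,o in zip(ks,obj)})
# depth plane
hsv=cv2.cvtColor(c['pixels'],cv2.COLOR_RGB2HSV);m=(abs(hsv[...,0].astype(int)-65)<12)&(hsv[...,1]>120)&(c['range_z']>0)
v,u=np.nonzero(m);P=deproj(c,u,v);k=(P[:,2]>105)&(P[:,2]<130);P=P[k];A=np.c_[P[:,:2]-P[:,:2].mean(0),np.ones(len(P))];s=np.linalg.lstsq(A,P[:,2],rcond=None)[0]
r=A@s-P[:,2];k=abs(r)<3;s=np.linalg.lstsq(A[k],P[k,2],rcond=None)[0];print('plane',s,P[:,:2].mean(0),len(P),cv2.minAreaRect(P[:,:2].astype(np.float32)))
E
```

```text
wrist press3 11 281 [226.6  36.2] [482.6  -9.3 120.1] 0.8
wrist press2 12 280 [368.3  36.6] [552.2 102.7 120.1] 18.7
wrist press4 17 219 [234.  124.2] [550.3 -51.5 119.9] 21.2
wrist press1 18 211 [364.1 124.6] [620.2  60.3 119.8] 21.6
wrist press5 24 169 [240.2 199.1] [618.1 -94.1 119.3] 0.8
wrist press0 25 168 [360.4 199.4] [688.   18.  119.2] 24.2
wrist1 press3 69 171 [239.9 190.6] [482.4  -9.2 120.2] 0.7
wrist1 press2 70 176 [361.2 191.1] [552.3 102.4 120. ] 0.7
wrist1 press4 73 140 [245.  256.3] [550.3 -51.7 119.8] 0.6
wrist1 press1 74 138 [357.9 256.4] [620.1  60.2 119.6] 37.6
stereo press3 [482.4  -9.3 120. ]
stereo press2 [552.2 102.6 120.5]
stereo press4 [550.2 -51.7 119.8]
stereo press1 [620.2  60.3 119.4]
[[ 0.8484  0.5293  0.0043]
 [-0.5293  0.8484 -0.0051]
 [-0.0063  0.002   1.    ]] [585.2   4.4 113.9]
[[ 0.   -0.03]
 [-0.    0.01]
 [ 0.    0.03]
 [-0.04 -0.01]
 [-0.01 -0.03]
 [ 0.04  0.01]]
{'press3': array([482.4,  -9.3, 120.3]), 'press2': array([552.3, 102.7, 120.5]), 'press4': array([550.3, -51.7, 119.8]), 'press1': array([620.1,  60.3, 120. ]), 'press5': array([618.1, -94. , 119.2]), 'press0': array([688. ,  18. , 119.5])}
plane [-4.73783594e-03  2.16742098e-03  1.19458415e+02] [577.19143013   9.60546115] 24269 ((585.3206176757812, 4.3363037109375), (158.8760223388672, 199.08970642089844), 57.98189163208008)
```

Emit:
apply_moves(commands=[[0.03,0.03,0.014,0,0,0],[0.08,0.0455,0.024,0,0,0],[0.13,0.0455,0.024,0,0,0],[0.16,0.0455,0.024,0,0,0],[0.166,0.0455,0.024,0,0,0],[0.169,0.0455,0.024,0,0,0],[0.172,0.0455,0.024,0,0,0]])

```text
time: 3.38
tcp_pos: [689.7, 17.0, 120.9]
tool_rot: [[0.004, 0.527, 0.85], [-0.001, 0.85, -0.527], [-1.0, 0.002, 0.004]]
force: [-0.7, 0.4, -0.6]
finger_gap: -0.001
```

```bash
cat > st.py <<'E'
from h import *
from plant import state
s=state();R=np.array([[.8484,.5293],[-.5293,.8484]]);p=s['tcp_pos']
print(s['time'],p.round(2),'lid xy',(R.T@(p[:2]-[585.2,4.4])).round(1),s['force'].round(1),s['torque'].round(2))
E
python3 st.py
```

```text
3.375 [689.69  16.96 120.85] lid xy [82. 66.] [-0.7  0.4 -0.6] [-0.07  0.02  0.01]
```

Emit:
apply_moves(commands=[[0.002,0,-0.0015,0,0,0],[0.004,0,-0.0015,0,0,0],[0.006,0,-0.0015,0,0,0]])

```text
time: 3.75
tcp_pos: [688.1, 17.6, 115.8]
tool_rot: [[0.002, 0.527, 0.85], [-0.0, 0.85, -0.527], [-1.0, 0.001, 0.002]]
force: [-6.4, -0.1, 14.8]
finger_gap: -0.003
```

```bash
python3 st.py
```

```text
3.75 [688.06  17.61 115.77] lid xy [80.3 65.7] [-6.4 -0.1 14.8] [0.06 1.08 0.05]
```

Emit:
apply_moves(commands=[[0.002,0,0,0,0,0],[0.003,0,0,0,0,0],[0.003,0,0,0,0,0],[0.003,0,0,0,0,0]])

```text
time: 4.25
tcp_pos: [688.5, 17.6, 113.4]
tool_rot: [[0.004, 0.527, 0.85], [-0.001, 0.85, -0.527], [-1.0, 0.001, 0.003]]
force: [-4.6, -0.1, 13.4]
finger_gap: -0.0
```

```bash
python3 st.py
```

```text
4.25 [688.47  17.58 113.37] lid xy [80.6 65.8] [-4.6 -0.1 13.4] [0.11 0.95 0.03]
```

Emit:
apply_moves(commands=[[0.003,0,0,0,0,0],[0.005,0,0,0,0,0],[0.005,0,0,0,0,0],[0.005,0,0,0,0,0]])

```text
time: 4.75
tcp_pos: [688.6, 17.7, 111.5]
tool_rot: [[0.004, 0.527, 0.85], [-0.001, 0.85, -0.527], [-1.0, 0.001, 0.004]]
force: [-12.7, 1.8, 28.0]
finger_gap: -0.004
```

```bash
python3 st.py
```

```text
4.75 [688.58  17.67 111.55] lid xy [80.7 66. ] [-12.7   1.8  28. ] [ 0.22  2.34 -0.02]
```

Emit:
apply_moves(commands=[[-0.025,0,0,0,0,0],[-0.03,0,-0.055,0,0,0],[-0.03,0,-0.11,0,0,0],[-0.025,0,-0.1605,0,0,0],[-0.02,0,-0.1605,0,0,0],[-0.015,0,-0.1605,0,0,0],[-0.01,0,-0.1605,0,0,0],[-0.006,0,-0.1605,0,0,0],[-0.003,0,-0.1605,0,0,0],[-0.0,0,-0.1605,0,0,0]])

```text
time: 6.0
tcp_pos: [552.5, 102.2, 111.0]
tool_rot: [[-0.0, 0.528, 0.85], [0.0, 0.85, -0.528], [-1.0, 0.0, -0.0]]
force: [-27.0, 1.3, 53.6]
finger_gap: 0.003
```

```bash
python3 st.py
```

```text
6.0 [552.47 102.17 110.98] lid xy [-79.5  65.6] [-27.    1.3  53.6] [ 0.14  4.63 -0.08]
```

Emit:
apply_moves(commands=[[-0.025,0,0,0,0,0],[-0.03,-0.055,0,0,0,0],[-0.03,-0.11,0,0,0,0],[-0.025,-0.1315,0,0,0,0],[-0.02,-0.1315,0,0,0,0],[-0.015,-0.1315,0,0,0,0],[-0.01,-0.1315,0,0,0,0],[-0.006,-0.1315,0,0,0,0],[-0.003,-0.1315,0,0,0,0],[-0.002,-0.1315,0,0,0,0]])

```text
time: 7.25
tcp_pos: [482.7, -9.7, 111.1]
tool_rot: [[-0.001, 0.525, 0.851], [-0.002, 0.851, -0.525], [-1.0, -0.002, 0.001]]
force: [-19.1, -0.0, 42.4]
finger_gap: 0.002
```

```bash
python3 st.py
```

```text
7.25 [482.69  -9.67 111.07] lid xy [-79.5 -66.2] [-19.1  -0.   42.4] [-0.04  3.3  -0.07]
```

Emit:
apply_moves(commands=[[-0.025,0,0,0,0,0],[-0.03,0,0.055,0,0,0],[-0.03,0,0.11,0,0,0],[-0.023,0,0.16,0,0,0],[-0.018,0,0.16,0,0,0],[-0.013,0,0.16,0,0,0],[-0.008,0,0.16,0,0,0],[-0.004,0,0.16,0,0,0],[-0.001,0,0.16,0,0,0],[0.001,0,0.16,0,0,0]])

```text
time: 8.5
tcp_pos: [617.1, -92.8, 110.9]
tool_rot: [[-0.0, 0.526, 0.851], [-0.0, 0.851, -0.526], [-1.0, -0.0, 0.0]]
force: [-16.7, 4.9, 34.9]
finger_gap: -0.007
```

```bash
python3 st.py
```

```text
8.5 [617.12 -92.76 110.94] lid xy [ 78.5 -65.5] [-16.7   4.9  34.9] [ 0.9   2.96 -0.  ]
```

Emit:
apply_moves(commands=[[-0.025,0,0,0,0,0],[-0.03,0,-0.05,0,0,0],[-0.023,0,-0.079,0,0,0],[-0.018,0,-0.079,0,0,0],[-0.013,0,-0.079,0,0,0],[-0.008,0,-0.079,0,0,0],[-0.004,0,-0.079,0,0,0],[-0.001,0,-0.079,0,0,0],[0,0,-0.079,0,0,0],[0,0,-0.079,0,0,0]])

```text
time: 9.75
tcp_pos: [551.0, -52.5, 110.9]
tool_rot: [[-0.001, 0.527, 0.85], [-0.001, 0.85, -0.527], [-1.0, -0.001, -0.0]]
force: [-18.6, 4.6, 37.0]
finger_gap: -0.003
```

```bash
python3 st.py
```

```text
9.75 [550.98 -52.53 110.92] lid xy [  1.1 -66.4] [-18.6   4.6  37. ] [0.73 3.23 0.04]
```

Lift high and cross to press1.

Emit:
apply_moves(commands=[[-0.04,0,0,0,0,0],[-0.085,0,0,0,0,0],[-0.085,0.05,0,0,0,0],[-0.085,0.1,0,0,0,0],[-0.07,0.133,-0.001,0,0,0],[-0.03,0.133,-0.001,0,0,0],[-0.018,0.133,-0.001,0,0,0],[-0.013,0.133,-0.001,0,0,0],[-0.008,0.133,-0.001,0,0,0],[-0.004,0.133,-0.001,0,0,0]])

```text
time: 11.0
tcp_pos: [620.5, 61.0, 111.0]
tool_rot: [[0.003, 0.528, 0.849], [-0.0, 0.849, -0.528], [-1.0, 0.001, 0.002]]
force: [-6.2, 0.4, 27.0]
finger_gap: 0.002
```

Emit:
apply_moves(commands=[[0.002,0,0,0,0,0],[0.004,0,0,0,0,0],[0.004,0,0,0,0,0]])

```text
time: 11.38
tcp_pos: [620.6, 61.1, 111.0]
tool_rot: [[0.002, 0.527, 0.85], [-0.001, 0.85, -0.527], [-1.0, 0.0, 0.003]]
force: [-13.0, -0.5, 24.5]
finger_gap: -0.001
```

```bash
python3 st.py
```

```text
11.375 [620.56  61.06 110.96] lid xy [ 0.  66.8] [-13.   -0.5  24.5] [-0.11  2.12  0.02]
```

Emit:
apply_moves(commands=[[-0.06,0,0,0,0,0],[-0.11,0,0,0,0,0],[-0.16,-0.02,0.03,0,0,0],[-0.186,-0.046,0.056,0,0,0],[-0.186,-0.046,0.056,0,0,0],[-0.186,-0.046,0.056,0,0,0],[-0.186,-0.046,0.056,0,0,0]])

```text
time: 12.25
tcp_pos: [642.0, -6.2, 289.9]
tool_rot: [[-0.002, 0.526, 0.85], [0.001, 0.85, -0.526], [-1.0, -0.001, -0.002]]
force: [-0.5, 0.5, 0.1]
finger_gap: 0.005
```

```bash
python3 look.py w3; cat > dots.py <<'E'
from h import *
L={'press3':(-80,-66),'press2':(-80,66),'press4':(0,-66),'press1':(0,66),'press5':(80,-66),'press0':(80,66)}
c=pickle.load(open('wrist.pkl','rb'));D={}
R0=np.array([[.8484,.5293],[-.5293,.8484]])
for k in L:
    hsv=cv2.cvtColor(c['pixels'],cv2.COLOR_RGB2HSV)
    m=(hsv[...,1]<100).astype(np.uint8);_,l,st,ce=cv2.connectedComponentsWithStats(m)
    g=proj(c,[*(R0@L[k]+[585.2,4.4]),111])[0];i=l[int(round(g[1])),int(round(g[0]))]
    D[k]=ce[i];q=deproj(c,*np.nonzero(l==i)[::-1]);print(k,st[i,4],ce[i].round(1),np.median(q,0).round(1))
ks=list(L);obj=np.array([(*L[k],6) for k in ks],float);img=np.array([D[k] for k in ks])
f=foc(c);K=np.array([[f,0,c['cx']],[0,f,c['cy']],[0,0,1]])
ok,r,t=cv2.solvePnP(obj,img,K,None);R=c['pose'][:3,:3]@np.diag([1,-1,-1])@cv2.Rodrigues(r)[0]
T=c['pose'][:3,:3]@np.diag([1,-1,-1])@t[:,0]+c['pose'][:3,3]
print(R.round(4),T.round(1));print({k:(R@o+T).round(1).tolist() for k,o in zip(ks,obj)})
hsv=cv2.cvtColor(c['pixels'],cv2.COLOR_RGB2HSV);m=(abs(hsv[...,0].astype(int)-12)<8)&(hsv[...,1]>220)
v,u=np.nonzero(m);P=deproj(c,u,v);q=(P-T)@R;k=(abs(q[:,0])<60)&(abs(q[:,1])<30)&(q[:,2]>12);q=q[k];print('orange',k.sum(),q.min(0).round(1),q.max(0).round(1),np.median(q,0).round(1))
np.save('q.npy',q)
E
python3 dots.py
```

```text
{'time': 12.25, 'tcp_pos': [642.025, -6.157, 289.881], 'tool_rot': [[-0.002, 0.526, 0.85], [0.001, 0.85, -0.526], [-1.0, -0.001, -0.002]], 'force': [-0.452, 0.506, 0.07], 'joints': [-11.319, 17.359, 75.202, 0.015, 87.585, -69.561], 'finger_gap': 0.005}
[[0.527, -0.809, -0.259, 575.422], [0.85, 0.502, 0.16, 35.284], [0.0, -0.304, 0.953, 433.856], [0.0, 0.0, 0.0, 1.0]]
press3 262 [229.9  41.1] [483.2  -8.4 112.4]
press2 262 [367.5  42.3] [553.7 103.3 112.5]
press4 208 [236.3 126.5] [551.1 -51.  112.4]
press1 203 [363.1 127.6] [621.2  60.5 112.4]
press5 161 [241.8 199.8] [618.6 -93.9 112.3]
press0 165 [359.4 200.6] [689.1  17.7 112.4]
[[ 8.458e-01  5.336e-01 -8.000e-04]
 [-5.336e-01  8.458e-01 -1.400e-03]
 [-0.000e+00  1.600e-03  1.000e+00]] [586.2   4.7 106.5]
{'press3': [483.3, -8.4, 112.4], 'press2': [553.7, 103.2, 112.6], 'press4': [550.9, -51.1, 112.4], 'press1': [621.4, 60.5, 112.6], 'press5': [618.6, -93.8, 112.4], 'press0': [689.0, 17.9, 112.6]}
orange 1357 [-38.7 -17.3  18.7] [  4.   20.6 327.3] [-20.2  -1.5  20.7]
```

View pics/w3.png

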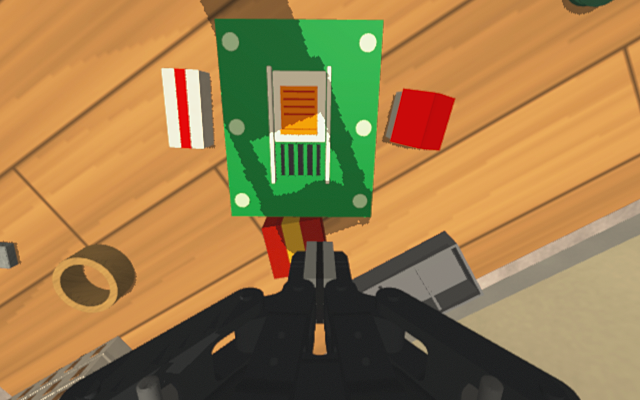

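```bash
python3 - <<'E'
import numpy as np
q=np.load('q.npy');q=q[q[:,2]<40]
for a in range(-44,10,3):
    k=(q[:,0]>=a)&(q[:,0]<a+3)
    if k.sum(): print(a,k.sum(),np.percentile(q[k,2],[10,50,90]).round(1),q[k,1].min().round(1),q[k,1].max().round(1))
E
```

```text
-41 36 [19.8 20.7 21.3] -16.6 16.9
-38 110 [19.7 20.6 21.7] -16.6 16.9
-35 111 [19.4 20.5 21.5] -16.7 17.0
-32 107 [19.6 20.4 21.3] -16.8 17.0
-29 87 [19.8 20.9 21.7] -17.0 17.0
-26 129 [19.6 20.6 21.4] -17.1 17.0
-23 107 [19.9 20.7 21.7] -17.0 17.0
-20 107 [19.5 20.4 21.4] -17.3 17.0
-17 104 [19.8 20.5 21.5] -16.3 17.0
-14 88 [19.7 20.6 21.5] -16.5 17.0
-11 87 [19.6 20.5 21.4] -16.5 17.1
-8 61 [19.6 20.6 21.5] -16.5 17.1
-5 39 [19.4 20.2 21.6] -16.7 -3.8
-2 103 [20.9 29.  30.4] -16.7 17.2
1 76 [28.7 29.4 30.2] -16.7 17.2
```

Emit:
apply_moves(commands=[[0,-0.01,-0.04,0.5,0,0],[0.04,-0.02,-0.073,0.5,0,0],[0.09,-0.02,-0.073,0.5,0,0],[0.13,-0.02,-0.073,0.5,0,0],[0.155,-0.02,-0.073,0.5,0,0],[0.155,-0.02,-0.073,0.5,0,0],[0.155,-0.02,-0.073,0.5,0,0]])

```text
time: 13.18
tcp_pos: [570.9, 14.6, 137.4]
tool_rot: [[0.002, 0.534, 0.845], [-0.0, 0.845, -0.534], [-1.0, 0.001, 0.001]]
force: [-0.1, -0.4, 1.0]
finger_gap: -0.005
```

```bash
sed -i 's/R=np.*\]\]);/R=np.array([[.8458,.5336],[-.5336,.8458]]);/;s/585.2,4.4/586.2,4.7/' st.py; python3 st.py; python3 look.py w4
```

```text
13.175 [570.89  14.56 137.44] lid xy [-18.2   0.2] [-0.1 -0.4  1. ] [-0.01 -0.   -0.  ]
{'time': 13.175, 'tcp_pos': [570.892, 14.555, 137.439], 'tool_rot': [[0.002, 0.534, 0.845], [-0.0, 0.845, -0.534], [-1.0, 0.001, 0.001]], 'force': [-0.098, -0.381, 0.953], 'joints': [-10.66, 13.521, 97.433, 0.002, 68.955, -68.379], 'finger_gap': -0.005}
[[0.535, -0.803, -0.261, 504.075], [0.845, 0.509, 0.164, 56.723], [0.001, -0.308, 0.951, 281.103], [0.0, 0.0, 0.0, 1.0]]
```

View pics/w4.png

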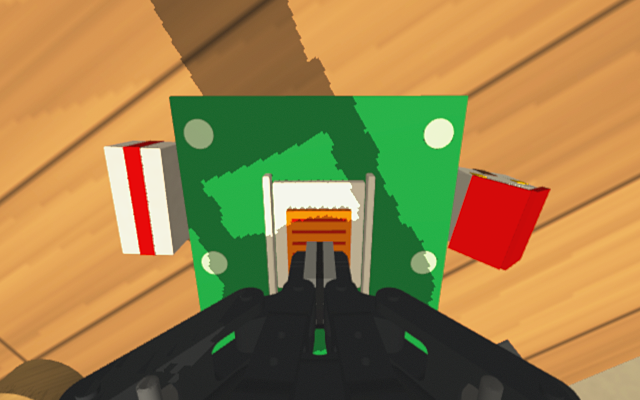

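Emit:
apply_moves(commands=[[0.004,0,-0.002,0,0,0],[0.008,0,-0.002,0,0,0],[0.011,0,-0.002,0,0,0],[0.014,0,-0.002,0,0,0],[0.016,0,-0.002,0,0,0],[0.017,0,-0.002,0,0,0],[0.017,0,-0.002,0,0,0],[0.017,0,-0.002,0,0,0]])

```text
time: 14.22
tcp_pos: [569.4, 14.9, 120.5]
tool_rot: [[0.002, 0.535, 0.845], [-0.001, 0.845, -0.535], [-1.0, 0.0, 0.002]]
force: [-2.1, -0.7, 7.0]
finger_gap: 0.002
```

```bash
python3 st.py
```

```text
14.225 [569.37  14.91 120.49] lid xy [-19.7  -0.3] [-2.1 -0.7  7. ] [-0.08  0.33  0.01]
```

Emit:
apply_moves(commands=[[0.001,0,0.004,0,0,0],[0.001,0,0.008,0,0,0],[0.001,0,0.012,0,0,0],[0.001,0,0.016,0,0,0],[0.001,0,0.02,0,0,0],[0.001,0,0.024,0,0,0],[0.001,0,0.028,0,0,0],[0.001,0,0.032,0,0,0],[0.001,0,0.036,0,0,0],[0.001,0,0.04,0,0,0]])

```text
time: 15.48
tcp_pos: [602.8, -6.1, 120.3]
tool_rot: [[0.0, 0.535, 0.845], [0.0, 0.845, -0.535], [-1.0, 0.0, 0.0]]
force: [-11.9, 4.6, 17.8]
finger_gap: 0.001
```

```bash
python3 st.py
```

```text
15.475 [602.8   -6.07 120.3 ] lid xy [19.8 -0.2] [-11.9   4.6  17.8] [ 0.81  1.97 -0.02]
```

Emit:
apply_moves(commands=[[0,0,0.003,0,0,0],[0,0,0.006,0,0,0],[0,0,0.009,0,0,0],[0,0,0.009,0,0,0]])

```text
time: 15.98
tcp_pos: [609.5, -9.5, 120.3]
tool_rot: [[-0.002, 0.534, 0.845], [0.002, 0.845, -0.534], [-1.0, 0.001, -0.002]]
force: [-10.2, 4.6, 15.2]
finger_gap: 0.001
```

```bash
python3 st.py; python3 look.py w5;python3 - <<'E'
from plant import camera
import cv2
c=camera('top');cv2.imwrite('pics/t5.png',cv2.resize(c['pixels'][155:265,250:370,::-1],None,fx=5,fy=5))
E
```

```text
15.975 [609.53  -9.53 120.3 ] lid xy [27.3  0.4] [-10.2   4.6  15.2] [ 0.88  1.53 -0.04]
{'time': 15.975, 'tcp_pos': [609.53, -9.533, 120.296], 'tool_rot': [[-0.002, 0.534, 0.845], [0.002, 0.845, -0.534], [-1.0, 0.001, -0.002]], 'force': [-10.165, 4.613, 15.171], 'joints': [-12.288, 20.12, 91.361, 0.103, 68.636, -70.034], 'finger_gap': 0.001}
[[0.535, -0.804, -0.258, 543.195], [0.845, 0.51, 0.162, 32.302], [0.002, -0.304, 0.953, 264.278], [0.0, 0.0, 0.0, 1.0]]
```

View pics/w5.png

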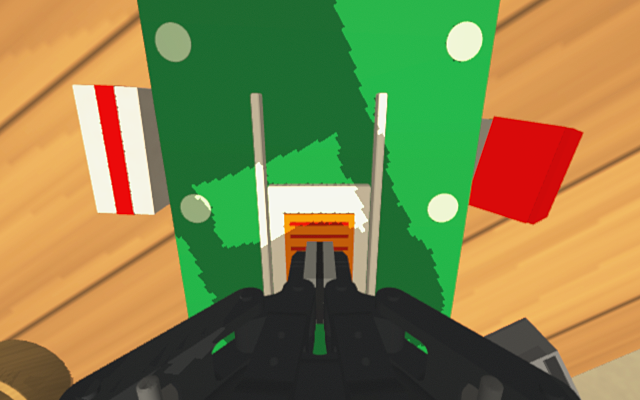

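```bash
python3 - <<'E'
from h import *
c=pickle.load(open('wrist.pkl','rb'))
R=np.array([[.8458,.5336],[-.5336,.8458]])
for v in (175,180,183,185,186,187,190,195,205,212,214,218):
    P=deproj(c,300,v);print(v,(R.T@(P[:2]-[586.2,4.7])).round(1),P[2].round(1),c['pixels'][v,300])
E
```

```text
175 [-14.9  -9.4] 112.0 [ 38 183  74]
180 [-12.3  -9.5] 112.0 [ 39 183  74]
183 [-10.7  -9.5] 112.2 [ 77 159  80]
185 [-11.1  -9.2] 117.5 [176 156 132]
186 [-10.7  -9.1] 118.1 [242 230 193]
187 [-10.7  -9. ] 119.9 [250 250 234]
190 [-8.9 -9.1] 119.2 [246 247 239]
195 [-6.3 -9.2] 119.0 [246 247 239]
205 [-0.9 -9.3] 118.8 [246 247 238]
212 [-51.1   0.4] 264.3 [245 253 225]
214 [ 3.2 -9.3] 120.9 [225 113   0]
218 [ 5.2 -9.3] 121.4 [246 160  10]
```

Emit:
apply_moves(commands=[[-0.003,0,0,0,0,0],[-0.006,0,0,0,0,0],[-0.01,0,0,0,0,0],[-0.02,0,0,0,0,0],[-0.05,0,0,0,0,0],[-0.1,0,0,0,0,0],[-0.15,0,0.03,0,0,0],[-0.173,0,0.03,0,0,0],[-0.173,0,0.03,0,0,0],[-0.173,0,0.03,0,0,0]])

```text
time: 17.32
tcp_pos: [634.5, -26.7, 289.5]
tool_rot: [[-0.003, 0.535, 0.845], [0.001, 0.845, -0.535], [-1.0, -0.001, -0.002]]
force: [0.2, 0.1, -0.8]
finger_gap: -0.002
```

```bash
python3 look.py w6; python3 dots.py; python3 - <<'E'
import numpy as np
q=np.load('q.npy');q=q[q[:,2]<40]
for a in range(-44,60,4):
    k=(q[:,0]>=a)&(q[:,0]<a+4)
    if k.sum(): print(a,k.sum(),np.percentile(q[k,2],[10,50,90]).round(1))
E
```

```text
{'time': 17.325, 'tcp_pos': [634.547, -26.678, 289.537], 'tool_rot': [[-0.003, 0.535, 0.845], [0.001, 0.845, -0.535], [-1.0, -0.001, -0.002]], 'force': [0.217, 0.085, -0.801], 'joints': [-13.287, 16.319, 76.506, -0.004, 87.325, -70.972], 'finger_gap': -0.002}
[[0.536, -0.804, -0.257, 568.34], [0.845, 0.51, 0.163, 15.409], [-0.0, -0.304, 0.953, 433.499], [0.0, 0.0, 0.0, 1.0]]
press3 265 [251.1  40. ] [485.8  -9.7 112.4]
press2 261 [389.1  39.7] [556.4 101.8 112.5]
press4 207 [256.7 125.6] [553.6 -52.3 112.4]
press1 200 [384.  125.5] [624.   59.3 112.5]
press5 163 [261.5 199.1] [621.4 -94.8 112.4]
press0 163 [379.4 198.8] [691.9  16.8 112.5]
[[ 8.460e-01  5.332e-01  1.200e-03]
 [-5.332e-01  8.460e-01 -1.000e-04]
 [-1.000e-03 -6.000e-04  1.000e+00]] [588.9   3.6 106.6]
{'press3': [486.0, -9.6, 112.7], 'press2': [556.4, 102.1, 112.6], 'press4': [553.7, -52.3, 112.6], 'press1': [624.1, 59.4, 112.5], 'press5': [621.4, -94.9, 112.5], 'press0': [691.8, 16.7, 112.5]}
orange 1307 [-24.  -16.9  18. ] [ 44.1  17.1 326.9] [26.   0.6 20.8]
0 39 [20.  20.7 21.7]
4 106 [19.9 20.8 21.8]
8 74 [19.9 20.8 21.8]
12 120 [19.7 20.6 21.5]
16 109 [19.7 20.6 21.7]
20 136 [19.9 20.6 21.6]
24 115 [19.8 20.7 21.8]
28 136 [19.7 20.5 21.3]
32 135 [19.5 20.5 21.4]
36 195 [19.8 21.  29. ]
40 131 [28.6 29.5 30.3]
44 8 [28.4 28.4 28.8]
```

View pics/w6.png

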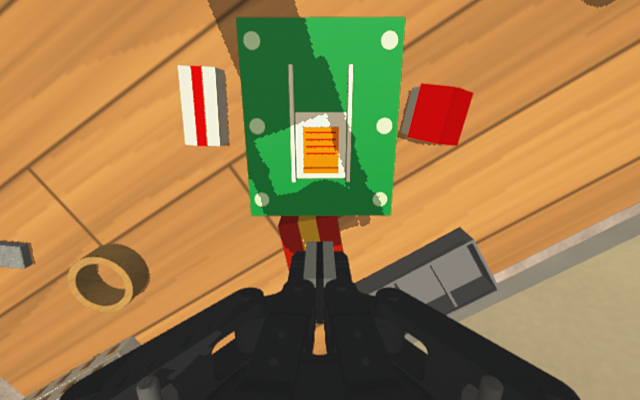

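```bash
python3 -c "
from plant import order;order.close_job()"
```

```text
the job is handed in; nothing more can be done
```

I sealed the tub and handed the job in at about 17.4 s of the 58 s. The hand-in gives no verdict.

- **Pressing the lid:** I pressed the corners first (press0, 2, 3, 5), then the middles (press4, 1). The peak vertical force was about 54 N, at a corner. The fingertips stopped at 110.9–111.5 mm on every dot.
- **Closing the vent:** I pressed the tab about 5.5 mm down with about 7 N. I slid it 40 mm along +x, pushed a little more to make sure, and lifted straight off. Readings over the middle of the lid stayed at about 22 N or below.

**Last checks, by wrist camera:**
- **Lid:** all six dots read 112.4–112.7 mm and lie flat to within 0.2 mm. The camera reads about 1.4 mm higher than the fingertips' 111 mm, but both are under the 113 mm limit.
- **Vent and tab:** the cover moved about 40 mm, and the tab flat is back at its raised height (20.6 mm over the lid's underside, the same as before).
- **Lid position:** the slide carried the lid about 3 mm along +x, within its play, and it stayed seated.
- **Bystanders:** I saw none of them touched. I did not measure how far they moved, and the jar, tree and brush were not in or fully in the last picture.
- **Arm:** it is clear of everything, at about 290 mm height.

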